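# Add a slotted weight to the hanger of the checking scale

## Robot

A 6-joint arm with a two-finger parallel gripper is mounted at the origin on the work surface. World frame = base frame: x ahead of the robot, y to its left, z up, the work surface at z = 0. Lengths are in m, angles in rad, forces in N, time in s.
With the tool pointing down it reaches from about 0.25 to 0.725 m from the base axis. Payload 4 kg.
Tool frame: the origin (TCP) lies on the centre line of the jaws, within the pads' length; the fingertips stand 22 mm ahead of it and the grasp point (between the pads) lies 3 mm ahead of it; z points along the fingers, y is the direction in which the jaws open and shut (so a half turn about z gives the same grasp; the last joint's range is limited). The gripper opens to 85 mm and grips with 20 to 120 N. Pads are 22 mm wide; open, the fingers measure 114 mm over their backs; the gripper's body (76 mm by 85 mm) begins 54 mm behind the grasp point. The pads swing forward as they close: fully open they stand 13 mm farther back than shut.
Start: joints at [1.268, 0.241, 0.005, 1.335, 0, 1.571], TCP at [0.149, 0.477, 0.253] pointing down, gripper open.
Joint ranges: [-2.72, 2.72], [-1.05, 1.87], [-1.09, 1.28], [-1.99, 2.15], [-1.42, 1.44], [-3.14, 3.14]. Speed limits (rad/s): [2.79, 2.79, 3.14, 3.14, 3.14, 3.14].

## Interface

Orientations are given as [roll, pitch, yaw] about the fixed x, y, z axes, in that order (R = Rz(yaw) Ry(pitch) Rx(roll)).
In Python, from station import env gives the robot as it stands.
- The arm moves only by the shell command python3 -m creep 'ROWS' [OPENING] [FORCE]. ROWS is JSON, a list of rows, each an object with "slide": the shift along the tool's x, y, z in mm, a list of three; "turn": the turn, a rotation vector about the tool's x, y, z in degrees, a list of three. A call has 1 to 10 rows; each row is the pose to reach, as a shift and turn from the pose measured when the call began, along the tool's axes at that moment; what a row does not reach only later rows make up. A row lasts 1/12 s, in which the tool goes at most 41.7 mm and 7.16 degrees, less where a joint would pass 70% of its speed; a pose out of reach is approached as far as the arm can. A call with a gripper value outside its range is refused whole. OPENING is the finger opening in mm, from 0 to 85.4, set as the call begins (- or left out, the last holds). The fingers move at their own pace and stop on an object; FORCE is the grip in N (left out, the last holds). Time passes only in rows, so rows that repeat a pose let the fingers close. It gives the time, the measured TCP pose, the force and the opening at its end, in the units of the state.
- env.observe(): the state, without advancing time (a new reading comes with each control period).
- env.get_image(name): name is "scene" or "top" or "wrist"; returns (picture, depth): 480x640x3 uint8, red, green, blue; 480x640 float32, m along the optical axis (not along the pixel's ray), 0 where there is no reading.
- env.camera_model(name): a dict with "camera_matrix" (3x3 intrinsics, pixels), "cam_to_world" (4x4, takes a point from camera to world coordinates); the wrist camera has in their place "tool_from_camera" (4x4, takes a point from camera to tool coordinates, whose origin is the TCP and whose axes are the flange's). Camera axes: x right, y up, looking along -z (the intrinsics and any distortion apply to the point x, -y, -z); pixel columns grow to the right and rows downward; lengths in m; the calibration is good to about 2 mm. A picture is of the moment at which its call begins: read the wrist's pose just before it. camera_model takes no time and is no camera call.
- env.sign_off(): hands the job in, once; it reports no verdict.
The state is a dict: "time_s": time; "joint_pos": joint angles; "dq": joint speeds; "effort": joint torques, N m; "eef_pos": TCP position; "orientation": TCP orientation; "force": force on the tool from outside, world axes, zero at the start; "moment": the same for the moment, N m; "width": finger opening in m.
Only numpy, scipy, OpenCV 4.12 (cv2) and the standard library are available. Lean on these libraries where they do the work, as an engineer would, in place of code of your own. Each camera call takes 0.05 s, during which the arm holds its last target.

## Task

Take the larger of the two slotted weights with handles that lie on the table and slide it sideways, slot first, onto the stem of the scale's hanger, then let it lie flat on the weight that is already there. It must sit fully home, with the stem at the bottom of its slot, and its slot must be turned at least a quarter turn away from the slot of the weight below. Leave the weight below on its foot and do not move the smaller weight or the crockery.

Things in the scene. Friction and masses are not known exactly. Their poses are not given: they have to be found in the camera images.
- large_centre (a point): Centre, at half thickness, of the larger slotted weight with a handle: plain aluminium disc 140 mm across, 10 mm thick, about 380 g (varies by a fifth), at first flat on the table. x points from the centre out through the mouth of its radial slot, z up. The slot is 15.5 mm wide with a flat bottom 6.5 mm behind the centre (at -x), and flares to 29.5 mm over its last 18 mm.
- large_mouth (a point): Middle of the slot's mouth on the rim of the larger weight, 70 mm from its centre along its x, at half thickness.
- large_handle (a point): Middle of the larger weight's handle grip, 74 mm from the disc's centre along -x and 38 mm above its mid-plane. The handle rises from the disc's top opposite the slot, 28 mm in from the rim, and leans outwards (to -x) 40 degrees from vertical: short steel shank, then a black grip 18 mm wide (along the disc's y), 14 mm thick, 56 mm long. Pinch it across the 18 mm with the gripper leaning along it. Axes as the disc's.
- small_centre (a point): Centre, at half thickness, of the smaller slotted weight with a handle: plain aluminium disc 104 mm across, 10 mm thick, about 210 g (varies by a fifth), at first flat on the table. x points from the centre out through the mouth of its radial slot, z up. The slot is 15.5 mm wide with a flat bottom 6.5 mm behind the centre (at -x), and flares to 29.5 mm over its last 18 mm.
- small_mouth (a point): Middle of the slot's mouth on the rim of the smaller weight, 52 mm from its centre along its x, at half thickness.
- small_handle (a point): Middle of the smaller weight's handle grip, 56 mm from the disc's centre along -x and 38 mm above its mid-plane. The handle rises from the disc's top opposite the slot, 28 mm in from the rim, and leans outwards (to -x) 40 degrees from vertical: short steel shank, then a black grip 18 mm wide (along the disc's y), 14 mm thick, 56 mm long. Pinch it across the 18 mm with the gripper leaning along it. Axes as the disc's.
- stem_foot (a point): On the axis of the hanger's upright stem, at the top of its round foot (80 mm across), 85 mm above the table. The stem is a rigid steel rod 12 mm across that runs from the foot up into the scale head, so weights come on only from the side. x points from the stem to the stand's post (26 mm thick, 160 mm away, 400 mm high, on a 12 mm plate that begins 80 mm from the stem). All fixed.
- head_bottom (a point): Middle of the underside of the round white scale head, straight above the stem foot, 245 mm above the table. The head is 116 mm across and 100 mm high and overhangs the weights, so an upright gripper holding a weight's handle would strike it: lean the gripper outwards, as the handle leans.
- loaded_centre (a point): Centre, at half thickness, of the slotted weight already on the hanger, lying on the foot around the stem: a disc 140 mm across and 10 mm thick with the same slot but no handle; its top is 95 mm above the table. It is loose (360 g). x points from the centre out through the mouth of its slot, z up.
- cup_a: Bystander: white ceramic cup, 76 mm across and 85 mm high; origin at the middle of its underside, z up.
- cup_b: Bystander: white ceramic cup, 76 mm across and 85 mm high; origin at the middle of its underside, z up.
- cup_c: Bystander: white ceramic cup, 76 mm across and 85 mm high; origin at the middle of its underside, z up.
- dish_a: Bystander: small black dish, 86 mm across and 32 mm high; origin at the middle of its underside, z up.
- dish_b: Bystander: small black dish, 86 mm across and 32 mm high; origin at the middle of its underside, z up.
- jug: Bystander: clear plastic measuring jug, 110 mm across and 150 mm high, handle at its +y side; origin at the middle of its underside, z up.
Things that resemble listed ones, but are neither listed nor needed, are in the scene too. What is shaped like the part that bears large_centre but brown or green is not meant. Of the things shaped like the part that bears loaded_centre, the aluminium one is meant.

How it is judged:
On the way, in this order (a step that is already met when the one before it is completed fails the run):
1. The larger weight is lifted off the table (height (world z) of large_centre above 0.05 m), for 0.1 s.
2. The larger weight is on the stem: the stem is inside its slot, near the bottom, above the foot (horizontal distance between large_centre and stem_foot below 0.008 m and z of large_centre in the frame of stem_foot between 0.005 and 0.12 m), for 0.1 s.
At the end, for the whole second after the job is handed in: The larger weight lies at rest, released, flat (within 3 degrees) on the weight already on the hanger, its centre within 5 mm of the stem's axis, its slot at least 80 degrees away from the slot of the weight below; that weight still lies flat on the foot, centred within 10 mm (horizontal distance between large_centre and stem_foot below 0.005 m and z of large_centre in the frame of stem_foot between 0.011 and 0.019 m and angle between large_centre's own z axis and vertical below 0.06 rad and x of large_mouth in the frame of loaded_centre below 0.012 m and horizontal distance between loaded_centre and stem_foot below 0.01 m and z of loaded_centre in the frame of stem_foot below 0.009 m and angle between loaded_centre's own z axis and vertical below 0.05 rad and linear speed of each of large, loaded below 0.02 m/s); the robot touches nothing.
It fails at once if the smaller weight is moved by more than 20 mm (distance of small_centre from where it was at the start of the episode above 0.02 m).
It fails at once if a cup is moved by more than 30 mm or tipped (distance of any of cup_a, cup_b, cup_c from where it was at the start of the episode above 0.03 m or angle between any of cup_a, cup_b, cup_c's own z axis and vertical above 0.5 rad).
It fails at once if a dish is moved by more than 30 mm or tipped (distance of any of dish_a, dish_b from where it was at the start of the episode above 0.03 m or angle between any of dish_a, dish_b's own z axis and vertical above 0.5 rad).
It fails at once if a jug is moved by more than 30 mm or tipped (distance of jug from where it was at the start of the episode above 0.03 m or angle between jug's own z axis and vertical above 0.5 rad).
It also fails if it takes over 35 s, if anything falls off the work surface, if the arm or the gripper's body presses on something with over 40 N, if the wrist force passes 120 N, or if a joint passes its speed limit or range.

## Working session

There is one attempt and no reset: what is moved stays moved. The work goes in short steps, Python scripts to look and compute and a shell command to move; the robot and the scene stay as the last step left them, time stands still between calls to the robot, and variables do not carry over. Pictures are saved under pics/ and viewed, and the job is handed in when it is done.

```bash
ls; mkdir -p pics
python3 - <<'E'
from station import env
import cv2,numpy as np
o=env.observe()
print(o)
for n in ["scene","top"]:
    p,d=env.get_image(n)
    cv2.imwrite(f"pics/{n}0.png",p[:,:,::-1]); np.savez(f"{n}0.npz",p=p,d=d)
    m=env.camera_model(n); print(n,m)
print(env.camera_model("wrist"))
E
```

```text
pics
{'time_s': 0.0, 'joint_pos': array([1.26802683e+00, 2.41433782e-01, 3.70676249e-03, 1.33519382e+00,
       1.54939651e-05, 1.57079920e+00]), 'dq': array([-0.00033397,  0.00039188,  0.00118283,  0.0015975 ,  0.00048725,
        0.00024954]), 'effort': array([-1.05045465e-04, -3.72322476e+01,  2.52406132e+01,  1.68596936e-02,
        1.43644647e-04,  1.02107347e-06]), 'eef_pos': array([0.14890177, 0.47669345, 0.25239585]), 'orientation': array([-3.13946814e+00, -1.54878234e-05,  2.83882025e+00]), 'force': array([-0.4849344 ,  0.07049664, -0.47283076]), 'moment': array([ 0.01118209,  0.01362589, -0.02045398]), 'width': 0.08539939048420604}
scene {'camera_matrix': array([[601.74392808,   0.        , 320.55267169],
       [  0.        , 601.74392808, 229.23934623],
       [  0.        ,   0.        ,   1.        ]]), 'cam_to_world': array([[-0.75999694, -0.53114095,  0.37455833,  1.17789473],
       [ 0.6497674 , -0.60818469,  0.45597556,  0.78161966],
       [-0.01438665,  0.58991582,  0.80733658,  1.65466889],
       [ 0.        ,  0.        ,  0.        ,  1.        ]])}
top {'cam
[... 264 characters left out ...]
,  0.00544829, -0.00664458, -0.04365486],
       [-0.00609193,  0.09584011,  0.9953781 ,  1.68191735],
       [ 0.        ,  0.        ,  0.        ,  1.        ]])}
{'camera_matrix': array([[361.91607344,   0.        , 320.44985855],
       [  0.        , 361.91607344, 245.52333137],
       [  0.        ,   0.        ,   1.        ]]), 'tool_from_camera': array([[ 6.44407333e-05,  9.51240409e-01,  3.08450451e-01,
         7.99162466e-02],
       [ 9.99999469e-01,  2.56049740e-04, -9.98557654e-04,
         1.16114241e-04],
       [-1.02884705e-03,  3.08450351e-01, -9.51239887e-01,
        -1.21863125e-01],
       [ 0.00000000e+00,  0.00000000e+00,  0.00000000e+00,
         1.00000000e+00]])}
```

View pics/scene0.png

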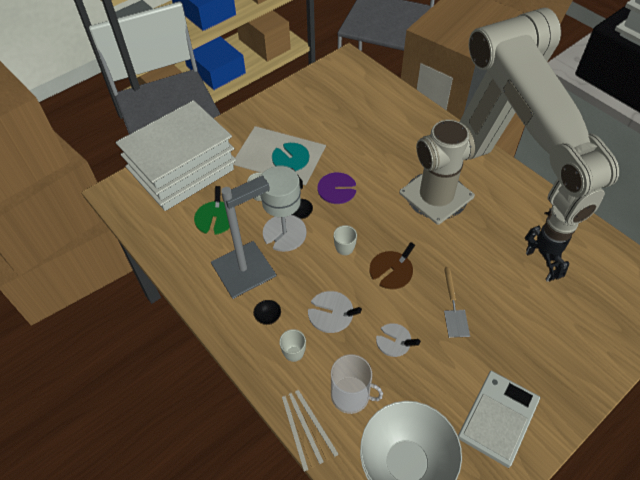

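View pics/top0.png

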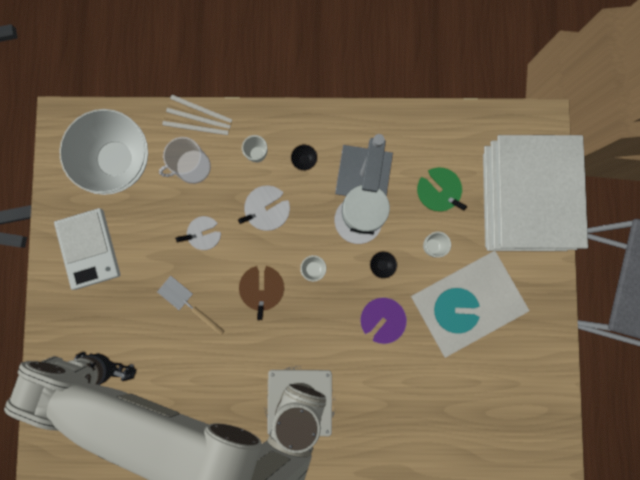

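```bash
cat > h.py <<'E'
import numpy as np,cv2
from scipy.spatial.transform import Rotation as R
CM={}
def setup(env):
    for n in("scene","top"):CM[n]=env.camera_model(n)
def dep(n,u,v,d,m=None,T=None):
    m=m or CM[n];K=m["camera_matrix"];T=m["cam_to_world"] if T is None else T
    u=np.asarray(u,float);v=np.asarray(v,float)
    p=np.stack([(u-K[0,2])/K[0,0]*d,-(v-K[1,2])/K[1,1]*d,-d*np.ones_like(u)],-1)
    return p@T[:3,:3].T+T[:3,3]
def onplane(n,u,v,z,m=None,T=None):
    m=m or CM[n];T=m["cam_to_world"] if T is None else T
    a=dep(n,u,v,1.0,m,T);c=T[:3,3];r=a-c
    return c+r*((z-c[2])/r[...,2])[...,None]
def proj(n,P,m=None,T=None):
    m=m or CM[n];T=m["cam_to_world"] if T is None else T;K=m["camera_matrix"]
    p=(np.asarray(P)-T[:3,3])@T[:3,:3]
    return np.stack([K[0,2]+K[0,0]*p[...,0]/-p[...,2],K[1,2]-K[1,1]*p[...,1]/-p[...,2]],-1)
E
python3 - <<'E'
from station import env
from h import *
setup(env)
for n,x in(("scene",(190,150,400,370)),("top",(170,120,420,270))):
    z=np.load(n+"0.npz");p=z["p"];x0,y0,x1,y1=x
    c=cv2.resize(p[y0:y1,x0:x1,::-1],None,fx=800/(x1-x0) if n=="top" else 2.7,fy=800/(x1-x0) if n=="top" else 2.7,interpolation=cv2.INTER_CUBIC)
    print(n,c.shape);cv2.imwrite(f"pics/{n}0c.png",c)
z=np.load("top0.npz");uu,vv=np.meshgrid(np.arange(640),np.arange(480))
P=dep("top",uu,vv,z["d"]); np.save("topP.npy",P)
z=np.load("scene0.npz");P2=dep("scene",uu,vv,z["d"]); np.save("sceneP.npy",P2)
for q in[(267,208),(258,208),(203,235),(362,205),(350,235),(365,195),(377,138),(355,160)]:
    print(q,P[q[1],q[0]].round(4))
print(P[300:310,200:210,2].mean(), P2[300:305,380:385,2].mean())
E
```

```text
scene (594, 567, 3)
top (480, 800, 3)
(267, 208) [ 0.5949  0.1074 -0.0096]
(258, 208) [0.5923 0.134  0.0074]
(203, 235) [5.074e-01 3.051e-01 4.000e-04]
(362, 205) [ 0.5518 -0.1605  0.3489]
(350, 235) [ 0.5011 -0.1474  0.0925]
(365, 195) [ 0.5773 -0.1682  0.3466]
(377, 138) [ 0.7073 -0.1925  0.4013]
(355, 160) [ 0.7461 -0.1688  0.0074]
-3.568747705302133e-05 -0.0005337366390830311
```

View pics/scene0c.png

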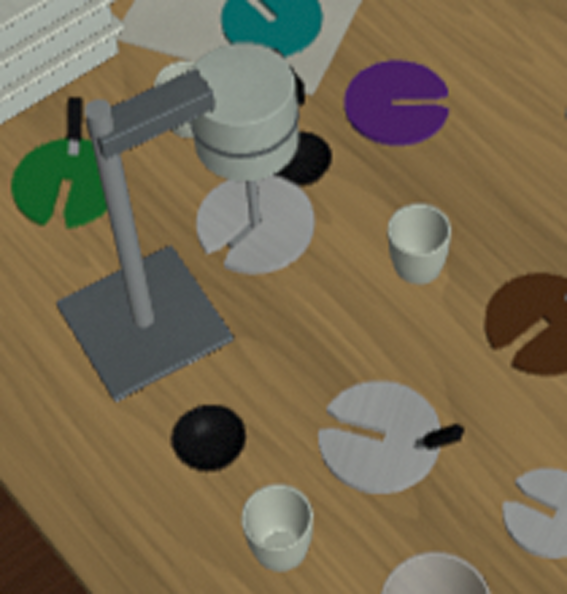

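View pics/top0c.png

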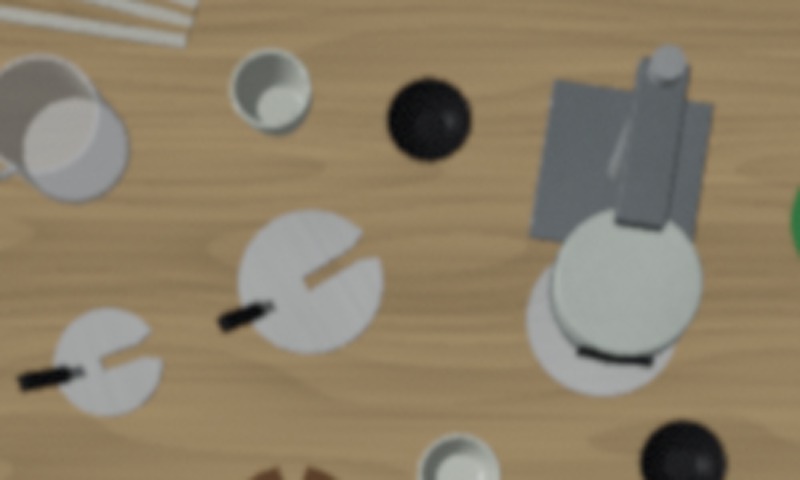

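```bash
cat > fit.py <<'E'
from station import env
from h import *
from scipy.optimize import least_squares
setup(env)
def seg(n,x0,y0,x1,y1,sat=70,vmin=90):
    p=np.load(n+"0.npz")["p"];hsv=cv2.cvtColor(p,cv2.COLOR_RGB2HSV)
    m=((hsv[...,1]<sat)&(hsv[...,2]>vmin)).astype(np.uint8)
    mm=np.zeros_like(m);mm[y0:y1,x0:x1]=m[y0:y1,x0:x1]
    k,l,s,_=cv2.connectedComponentsWithStats(mm)
    i=1+np.argmax(s[1:,4]);return (l==i).astype(np.uint8)
def contour(m):
    c,_=cv2.findContours(m,cv2.RETR_EXTERNAL,cv2.CHAIN_APPROX_NONE)
    return max(c,key=len)[:,0].astype(float)
def circ(P,r,it=400,tol=.003):
    best=None;rng=np.random.default_rng(0)
    for _ in range(it):
        a,b=P[rng.choice(len(P),2,replace=False)];m=(a+b)/2;h=np.linalg.norm(b-a)/2
        if h<.02 or h>r:continue
        t=np.array([-(b-a)[1],(b-a)[0]])/(2*h)*np.sqrt(r*r-h*h)
        for c in(m+t,m-t):
            g=abs(np.linalg.norm(P-c,axis=1)-r)<tol
            if best is None or g.sum()>best[0]:best=(g.sum(),c,g)
    f=least_squares(lambda c:np.linalg.norm(P[best[2]]-c,axis=1)-r,best[1])
    return f.x,best[0]/len(P),best[2]
E
python3 - <<'E'
from fit import *
def do(n,box,z,r,name,sat=70,vm=90):
    m=seg(n,*box,sat,vm);c=contour(m);P=onplane(n,c[:,0],c[:,1],np.full(len(c),z))[:,:2]
    for rr in (r-.002,r,r+.002):
        x,f,g=circ(P,rr);print(name,n,rr,x.round(4),round(f,3),len(P))
    cv2.imwrite(f"pics/m_{name}_{n}.png",cv2.resize(m[box[1]:box[3],box[0]:box[2]]*255,None,fx=4,fy=4))
    return m
do("top",(240,180,295,235),.01,.07,"large")
do("top",(180,210,225,255),.01,.052,"small")
do("top",(328,180,385,250),.095,.07,"loaded")
do("top",(335,180,392,235),.345,.058,"head")
s=(300,285,362,335);do("scene",s,.01,.07,"large")
do("scene",(255,215,312,252),.095,.07,"loaded",)
do("scene",(375,322,410,358),.01,.052,"small")
E
cd pics; python3 -c "
import cv2,numpy as np,glob
f=sorted(glob.glob('m_*.png'));print(f)
o=np.zeros((500,800),np.uint8)
for i,x in enumerate(f[:8]):
    a=cv2.imread(x,0);a=cv2.resize(a,(195,240));o[(i//4)*250:(i//4)*250+240,(i%4)*200:(i%4)*200+195]=a
cv2.imwrite('masks.png',o)"
```

```text
large top 0.068 [0.5978 0.109 ] 0.362 177
large top 0.07 [0.5933 0.1066] 0.627 177
large top 0.07200000000000001 [0.5936 0.1071] 0.684 177
small top 0.049999999999999996 [0.5176 0.3043] 0.361 133
small top 0.052 [0.5136 0.3028] 0.624 133
small top 0.054 [0.5135 0.3023] 0.639 133
loaded top 0.068 [ 0.5428 -0.1686] 0.317 205
loaded top 0.07 [ 0.5451 -0.1697] 0.41 205
loaded top 0.07200000000000001 [ 0.5472 -0.171 ] 0.424 205
head top 0.056 [ 0.5612 -0.1709] 0.196 209
head top 0.058 [ 0.5165 -0.1499] 0.22 209
head top 0.060000000000000005 [ 0.539  -0.1661] 0.249 209
large scene 0.068 [0.5961 0.1125] 0.431 174
large scene 0.07 [0.5951 0.1094] 0.615 174
large scene 0.07200000000000001 [0.5948 0.1097] 0.552 174
loaded scene 0.068 [ 0.5477 -0.1706] 0.566 129
loaded scene 0.07 [ 0.5497 -0.167 ] 0.744 129
loaded scene 0.07200000000000001 [ 0.5495 -0.167 ] 0.721 129
small scene 0.049999999999999996 [0.5181 0.3063] 0.409 137
small scene 0.052 [0.5154 0.3045] 0.599 137
small scene 0.054 [0.5155 0.3045] 0.526 137
['m_head_top.png', 'm_large_scene.png', 'm_large_top.png', 'm_loaded_scene.png', 'm_loaded_top.png', 'm_small_scene.png', 'm_small_top.png']
```

View pics/masks.png

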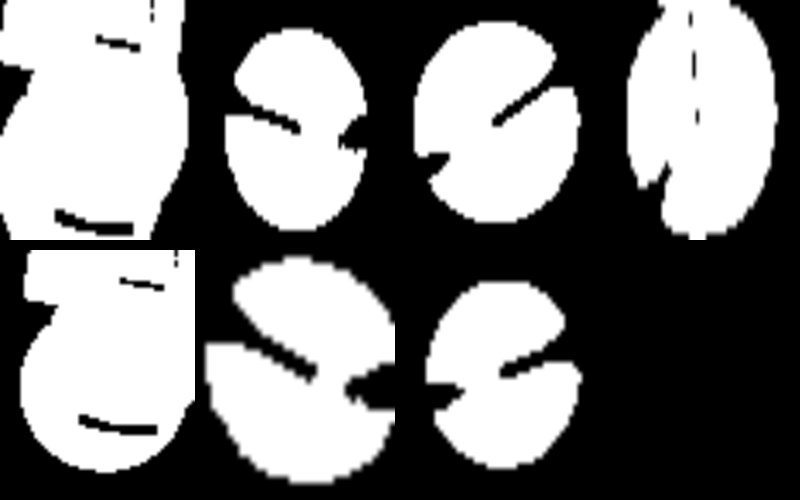

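```bash
cat > model.py <<'E'
from fit import *
def disc_poly(r,x,y,th,z,n,m=None,T=None):
    # top face outline with slot, projected
    a0=np.arcsin(.01475/r);a=np.linspace(a0,2*np.pi-a0,120)
    arc=np.stack([r*np.cos(a),r*np.sin(a)],1)
    xm=np.sqrt(r*r-.01475**2)
    sl=np.array([[r-.018,-.00775],[-.0065,-.00775],[-.0065,.00775],[r-.018,.00775]])
    P=np.vstack([arc,sl]);c,s=np.cos(th),np.sin(th)
    Q=np.stack([x+c*P[:,0]-s*P[:,1],y+s*P[:,0]+c*P[:,1],np.full(len(P),z)],1)
    return proj(n,Q,m,T)
def render(poly,shape,S=4):
    im=np.zeros((shape[0]*S,shape[1]*S),np.uint8)
    cv2.fillPoly(im,[np.round(((poly+.5)*S-.5)*16).astype(np.int32)],255,shift=4)
    return cv2.resize(im,(shape[1],shape[0]),interpolation=cv2.INTER_AREA)/255.
def fitdisc(mask,ign,box,r,p0,z,n,m=None,T=None):
    from scipy.optimize import minimize
    x0,y0,x1,y1=box
    M=mask[y0:y1,x0:x1].astype(float);G=~ign[y0:y1,x0:x1]
    def f(q):
        po=disc_poly(r,q[0]/100,q[1]/100,q[2]/10,z,n,m,T)-[x0,y0]
        return (abs(render(po,M.shape)-M)*G).sum()
    best=None
    for d in(-2,0,2):
        s=minimize(f,[p0[0]*100,p0[1]*100,p0[2]*10+d],method="Nelder-Mead",options=dict(initial_simplex=np.array([p0[0]*100,p0[1]*100,p0[2]*10+d])+np.array([[0,0,0],[.5,0,0],[0,.5,0],[0,0,1.5]]),xatol=.005,fatol=.01))
        if best is None or s.fun<best.fun:best=s
    return best.x[:2]/100,np.degrees(best.x[2]/10),best.fun
E
python3 - <<'E'
from model import *
for n,box,hb in(("top",(238,180,300,240),None),("scene",(300,280,372,342),None)):
    p=np.load(n+"0.npz")["p"]
    m=seg(n,*box)
    hsv=cv2.cvtColor(p,cv2.COLOR_RGB2HSV)
    ign=cv2.dilate((p.max(2)<70).astype(np.uint8),np.ones((5,5)))>0
    print(n,ign[box[1]:box[3],box[0]:box[2]].sum(),fitdisc(m,ign,box,.07,(.594,.108,np.radians(-59)),.01,n))
p=np.load("scene0.npz")["p"];box=(255,215,312,252)
m=seg("scene",*box)
for a in(-60,-30,0,30,60):
    print(a,fitdisc(m,np.zeros((480,640),bool),box,.07,(.549,-.168,np.radians(a)),.095,"scene"))
# head top
P=np.load("topP.npy");w=P[185:240,335:395].reshape(-1,3)
w=w[(w[:,2]>.335)&(w[:,2]<.35)];print("head",len(w),w.mean(0),cv2.minEnclosingCircle((w[:,:2]*1000).astype(np.float32)))
E
```

```text
top 160 (array([0.59425279, 0.10617331]), np.float64(-57.883345298945606), np.float64(152.28235294117644))
scene 216 (array([0.59523348, 0.1088297 ]), np.float64(-57.56480607765373), np.float64(105.60392156862746))
-60 (array([ 0.54875024, -0.16859779]), np.float64(-42.2602070755131), np.float64(201.08235294117645))
-30 (array([ 0.54827289, -0.16765005]), np.float64(6.21491473292461), np.float64(154.23921568627452))
0 (array([ 0.54951928, -0.16701176]), np.float64(9.19125445068009), np.float64(152.26666666666665))
30 (array([ 0.54947178, -0.16770238]), np.float64(8.43884896798779), np.float64(151.56470588235294))
60 (array([ 0.54827035, -0.16781417]), np.float64(81.2089989347509), np.float64(208.54117647058825))
head 1543 [ 0.54078948 -0.17036977  0.34479994] ((541.1417846679688, -170.32369995117188), 62.344966888427734)
```

```bash
cat > tgt.py <<'E'
from h import *
def Rm(phi,tilt=40):
    a=np.radians(phi);t=np.radians(tilt);m=np.array([np.cos(a),np.sin(a),0]);u=np.array([0,0,1.])
    z=np.sin(t)*m-np.cos(t)*u;x=np.cos(t)*m+np.sin(t)*u
    return np.stack([x,np.cross(z,x),z],1)
def grip(c,phi,back=0,z=None):
    "TCP pose when the disc centre (mid-plane) is c"
    a=np.radians(phi);m=np.array([np.cos(a),np.sin(a),0]);M=Rm(phi)
    return np.array(c)-.074*m+[0,0,.038]-(.003+back)*M[:,2],M
def cur(env):
    o=env.observe();return o["eef_pos"],R.from_euler("xyz",o["orientation"]).as_matrix(),o
def rel(env,p,M):
    p0,M0,o=cur(env)
    s=M0.T@(np.asarray(p)-p0)*1000;t=R.from_matrix(M0.T@M).as_rotvec(degrees=True)
    print("slide",s.round(1),"turn",t.round(2),"|t|",round(np.linalg.norm(t),1),"J",o["joint_pos"].round(3),"t",o["time_s"])
E
python3 - <<'E'
from station import env
from tgt import *
c=(.5947,.1075,.005)
p,M=grip(c,-57.7,.25);print(p)
rel(env,p,M)
rel(env,(.35,.42,.27),Rm(162.6-71,0)); rel(env,p+[0,0,.03],Rm(162.6-142,20))
E
```

```text
[0.46825873 0.30751031 0.23680924]
slide [-355.3  -66.3   15.8] turn [  48.19   17.6  -132.56] |t| 142.1 J [ 1.268  0.241  0.004  1.335 -0.     1.571] t 0.1
slide [-208.8    5.8  -17.5] turn [-9.000e-02  7.000e-02  7.105e+01] |t| 71.1 J [ 1.268  0.241  0.004  1.335 -0.     1.571] t 0.1
slide [-355.3  -66.4  -14.2] turn [-24.77   8.64 140.24] |t| 142.7 J [ 1.268  0.241  0.004  1.335 -0.     1.571] t 0.1
```

```bash
python3 -m creep '[{"slide":[-40,1,-17],"turn":[0,0,7]},{"slide":[-80,2,-17],"turn":[0,0,14]},{"slide":[-120,3,-17],"turn":[0,0,21]},{"slide":[-160,4,-17],"turn":[0,0,28]},{"slide":[-180,5,-17],"turn":[0,0,35]},{"slide":[-200,5,-17],"turn":[0,0,42]},{"slide":[-209,6,-17],"turn":[0,0,49]},{"slide":[-209,6,-17],"turn":[0,0,56]},{"slide":[-209,6,-17],"turn":[0,0,63]},{"slide":[-209,6,-17],"turn":[0,0,70]}]' 60
python3 - <<'E'
from station import env
from tgt import *
p,M=grip((.5947,.1075,.005),-57.7,.2)
rel(env,p,M)
E
```

```text
time_s: 0.93
eef_pos: [0.3505, 0.4197, 0.2687]
orientation: [-3.14, 0.003, 1.61]
force: [-0.8, -0.4, -1.0]
width: 0.0601
slide [-144.3  129.5   70.4] turn [-51.54  14.06 142.14] |t| 151.9 J [ 8.750e-01  3.310e-01  1.690e-01  1.411e+00 -1.000e-03  2.407e+00] t 0.9333
```

```bash
python3 - <<'E'
from station import env
from tgt import *
rel(env,(.42,.36,.27),Rm(92+70,0))
E
python3 -m creep '[{"slide":[-5,8,0],"turn":[0,0,-7]},{"slide":[-10,16,0],"turn":[0,0,-14]},{"slide":[-20,24,0],"turn":[0,0,-21]},{"slide":[-30,32,0],"turn":[0,0,-28]},{"slide":[-40,40,0],"turn":[0,0,-35]},{"slide":[-50,50,0],"turn":[0,0,-42]},{"slide":[-60,60,0],"turn":[0,0,-49]},{"slide":[-60,70,0],"turn":[0,0,-56]},{"slide":[-60,70,0],"turn":[0,0,-63]},{"slide":[-60,70,0],"turn":[0,0,-70]}]'
python3 - <<'E'
from station import env
from tgt import *
p,M=grip((.5947,.1075,.005),-57.7,.2)
rel(env,p,M)
rel(env,p+[0,0,.05],Rm(162+71,0))
E
```

```text
slide [-62.4  67.1  -1.2] turn [ -0.19   0.09 -69.75] |t| 69.8 J [ 8.750e-01  3.310e-01  1.690e-01  1.411e+00 -1.000e-03  2.407e+00] t 0.9333
time_s: 1.77
eef_pos: [0.4232, 0.3619, 0.268]
orientation: [-3.137, -0.001, 2.837]
force: [0.2, 0.5, -0.9]
width: 0.0603
slide [-84.  -58.8  69.6] turn [  48.25   17.34 -132.63] |t| 142.2 J [ 7.080e-01  3.530e-01  1.980e-01  1.420e+00 -1.000e-03  1.013e+00] t 1.7667
slide [-83.9 -59.   19.6] turn [ -0.18  -0.23 -70.48] |t| 70.5 J [ 7.080e-01  3.530e-01  1.980e-01  1.420e+00 -1.000e-03  1.013e+00] t 1.7667
```

```bash
python3 -m creep '[{"slide":[-8,-6,0],"turn":[2.4,0.9,-6.6]},{"slide":[-16,-12,0],"turn":[4.8,1.7,-13.2]},{"slide":[-24,-18,0],"turn":[7.2,2.6,-19.8]},{"slide":[-32,-24,0],"turn":[9.6,3.4,-26.4]},{"slide":[-40,-30,0],"turn":[12,4.3,-33]},{"slide":[-48,-36,5],"turn":[14.4,5.2,-39.6]},{"slide":[-56,-42,10],"turn":[16.8,6,-46.2]},{"slide":[-64,-48,10],"turn":[19.2,6.9,-52.8]},{"slide":[-72,-54,15],"turn":[21.6,7.8,-59.4]},{"slide":[-80,-58,20],"turn":[24,8.6,-66]}]'
python3 - <<'E'
from station import env
from tgt import *
p,M=grip((.5947,.1075,.005),-57.7,.2)
rel(env,p,M)
E
```

```text
time_s: 2.6
eef_pos: [0.4825, 0.2819, 0.2474]
orientation: [-2.88, -0.341, -2.316]
force: [0.2, 0.3, -1.1]
width: 0.0599
slide [-17.2   8.8  45.1] turn [ 24.17   8.64 -66.31] |t| 71.1 J [ 0.682  0.588  0.438  1.722 -0.308 -0.142] t 2.6
```

```bash
python3 -m creep '[{"slide":[-1,1,4],"turn":[2.4,0.9,-6.6]},{"slide":[-3,2,8],"turn":[4.8,1.7,-13.2]},{"slide":[-5,3,12],"turn":[7.2,2.6,-19.8]},{"slide":[-7,4,16],"turn":[9.6,3.4,-26.4]},{"slide":[-9,5,20],"turn":[12,4.3,-33]},{"slide":[-11,6,25],"turn":[14.4,5.2,-39.6]},{"slide":[-13,7,30],"turn":[16.8,6,-46.2]},{"slide":[-15,8,35],"turn":[19.2,6.9,-52.8]},{"slide":[-17,9,40],"turn":[21.6,7.8,-59.4]},{"slide":[-17,9,45],"turn":[24.2,8.6,-66.3]}]'
cat > wl.py <<'E'
import sys
from station import env
from tgt import *
def look(name):
    p,M,o=cur(env);P,d=env.get_image("wrist");m=env.camera_model("wrist")
    T=np.eye(4);T[:3,:3]=M;T[:3,3]=p;T=T@m["tool_from_camera"]
    cv2.imwrite(f"pics/{name}.png",P[:,:,::-1]);np.savez(name+".npz",p=P,d=d,T=T,K=m["camera_matrix"],tcp=p,M=M)
    print(o["time_s"],o["eef_pos"].round(4),o["orientation"].round(3),o["width"],o["force"].round(1),o["joint_pos"].round(2))
if __name__=="__main__":look(sys.argv[1])
E
python3 wl.py w1
```

```text
time_s: 3.43
eef_pos: [0.4849, 0.2807, 0.1972]
orientation: [3.139, -0.698, -1.003]
force: [0.8, 0.9, 0.2]
width: 0.0595
3.4333 [0.4849 0.2807 0.1972] [ 3.139 -0.698 -1.003] 0.059485639388548756 [0.8 0.9 0.2] [ 0.84  0.52  0.09  1.36 -0.67 -1.22]
```

View pics/w1.png

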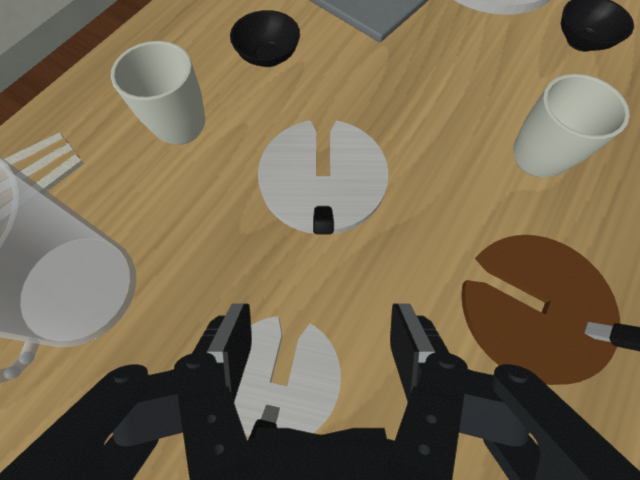

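```bash
cat > wfit.py <<'E'
from model import *
def wfit(name,box,c0,th0,z=.01,r=.07,sat=60,vmin=110,ign=None):
    q=np.load(name+".npz");p=q["p"];mm=dict(camera_matrix=q["K"]);T=q["T"]
    hsv=cv2.cvtColor(p,cv2.COLOR_RGB2HSV);x0,y0,x1,y1=box
    m=np.zeros((480,640),np.uint8);m[y0:y1,x0:x1]=((hsv[...,1]<sat)&(hsv[...,2]>vmin))[y0:y1,x0:x1]
    k,l,s,_=cv2.connectedComponentsWithStats(m);m=(l==1+np.argmax(s[1:,4])).astype(np.uint8)
    ig=cv2.dilate((p.max(2)<80).astype(np.uint8),np.ones((7,7)))>0
    if ign is not None: ig|=ign
    f=fitdisc(m,ig,box,r,(*c0,np.radians(th0)),z,None,mm,T)
    po=disc_poly(r,*f[0],np.radians(f[1]),z,None,mm,T)
    im=p[:,:,::-1].copy();cv2.polylines(im,[np.round(po*16).astype(np.int32)],True,(0,0,255),1,cv2.LINE_AA,4)
    cv2.imwrite(f"pics/{name}_fit.png",cv2.resize(im[y0:y1,x0:x1],None,fx=3,fy=3))
    print(f,m.sum());return f
E
python3 - <<'E'
from wfit import *
wfit("w1",(240,105,405,245),(.5947,.1075),-57.7)
from tgt import *
q=np.load("w1.npz");uu,vv=np.meshgrid(np.arange(640),np.arange(480))
P=dep(None,uu,vv,q["d"],dict(camera_matrix=q["K"]),q["T"])
print(P[150,280],P[260,400],P[300,420])
b=(q["p"].max(2)<60);b[:205]=0;b[240:]=0;b[:,:308]=0;b[:,340:]=0;w=P[b];print(len(w),w.mean(0),w.max(0))
E
```

```text
(array([0.59129652, 0.10816952]), np.float64(-58.07059380249832), np.float64(372.7294117647059)) 10389
[0.64522079 0.11053056 0.01090146] [0.47328801 0.14950253 0.00070495] [0.4382617  0.17581496 0.00202312]
509 [0.54718735 0.17761037 0.05954777] [0.56668585 0.19265713 0.07043498]
```

View pics/w1_fit.png

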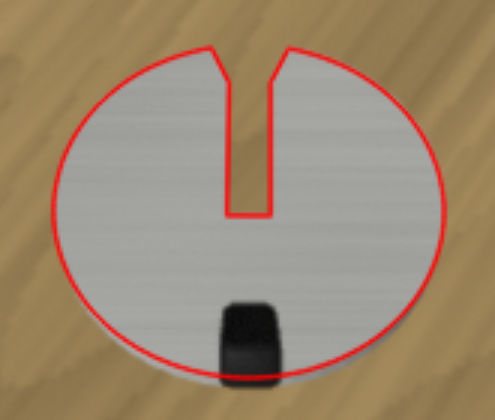

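Run:
```python
from station import env
from tgt import *
for b in(.07,0):
    p,M=grip((.592,.108,.005),-58,b); rel(env,p,M)
```

```text
slide [  0.4  -1.3 127.3] turn [-0.13 -0.05  0.76] |t| 0.8 J [ 0.842  0.52   0.083  1.362 -0.667 -1.222] t 3.4833
slide [  0.3  -1.1 197.3] turn [-0.13 -0.05  0.76] |t| 0.8 J [ 0.842  0.52   0.083  1.362 -0.667 -1.222] t 3.4833
```

```bash
python3 -m creep '[{"slide":[0,-0.5,20],"turn":[0,0,0.4]},{"slide":[0,-1,50],"turn":[0,0,0.8]},{"slide":[0.4,-1.2,80],"turn":[-0.1,0,0.8]},{"slide":[0.4,-1.2,105],"turn":[-0.1,0,0.8]},{"slide":[0.4,-1.2,120],"turn":[-0.1,0,0.8]},{"slide":[0.4,-1.2,127],"turn":[-0.1,0,0.8]},{"slide":[0.4,-1.2,127],"turn":[-0.1,0,0.8]}]' 50
python3 wl.py w2
python3 - <<'E'
from wfit import *
from tgt import *
f=wfit("w2",(180,50,470,400),(.592,.108),-58)
p,M=grip((*f[0],.005),f[1],0); rel(env,p,M)
p,M=grip((.592,.108,.005),-58,0); rel(env,p,M)
E
```

```text
time_s: 4.07
eef_pos: [0.5274, 0.2091, 0.0977]
orientation: [3.14, -0.699, -1.014]
force: [0.3, -0.0, -0.4]
width: 0.0498
4.0667 [0.5274 0.2091 0.0977] [ 3.14  -0.699 -1.014] 0.04982893297319279 [ 0.3 -0.  -0.4] [ 0.7   0.57 -0.11  1.01 -0.69 -1.38]
(array([0.59117767, 0.10809191]), np.float64(-57.92105414719325), np.float64(583.7019607843138)) 22698
slide [-0.5  0.3 69.4] turn [ 0.12 -0.05 -0.17] |t| 0.2 J [ 0.7    0.574 -0.107  1.01  -0.69  -1.384] t 4.1167
slide [-0.1 -0.5 69.8] turn [ 0.07 -0.05 -0.11] |t| 0.1 J [ 0.7    0.574 -0.107  1.01  -0.69  -1.384] t 4.1167
```

View pics/w2.png

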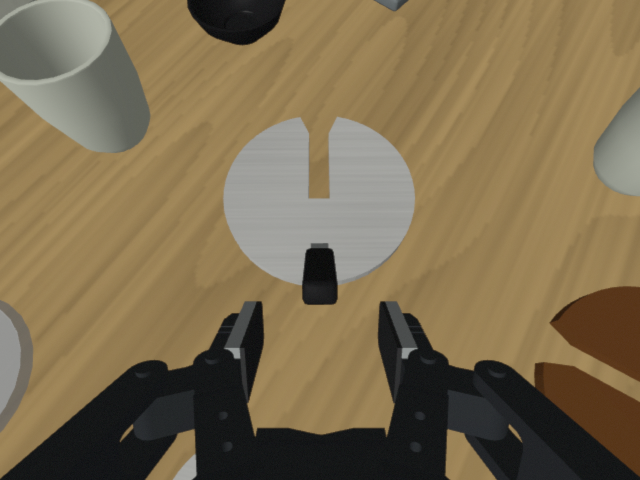

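View pics/w2_fit.png

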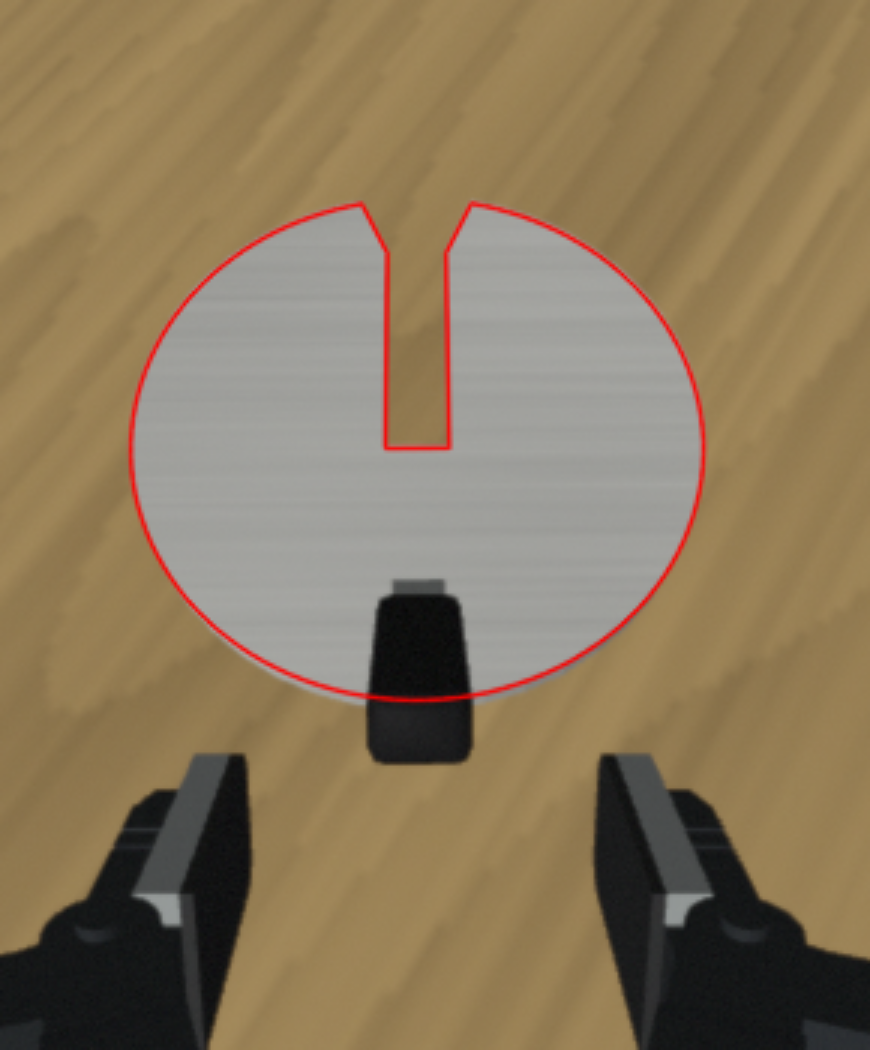

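```bash
python3 -m creep '[{"slide":[0,0,20],"turn":[0,0,0]},{"slide":[-0.2,0,40],"turn":[0,0,0]},{"slide":[-0.3,0,55],"turn":[0,0,0]},{"slide":[-0.3,0,64],"turn":[0,0,0]},{"slide":[-0.3,0,69],"turn":[0,0,0]},{"slide":[-0.3,0,69.5],"turn":[0,0,0]},{"slide":[-0.3,0,69.5],"turn":[0,0,0]}]' 50
python3 -m creep '[{"slide":[0,0,0],"turn":[0,0,0]},{"slide":[0,0,0],"turn":[0,0,0]},{"slide":[0,0,0],"turn":[0,0,0]},{"slide":[0,0,0],"turn":[0,0,0]},{"slide":[0,0,0],"turn":[0,0,0]},{"slide":[0,0,0],"turn":[0,0,0]}]' 0 100
python3 wl.py w3
python3 - <<'E'
from station import env
from tgt import *
p,M,o=cur(env)
rel(env,p+[0,0,.15],M)
E
```

```text
time_s: 4.7
eef_pos: [0.5515, 0.1731, 0.046]
orientation: [-3.14, -0.699, -1.015]
force: [0.8, 0.1, 0.2]
width: 0.05
time_s: 5.2
eef_pos: [0.5517, 0.1739, 0.047]
orientation: [-3.138, -0.699, -1.015]
force: [-2.6, 3.3, 5.3]
width: 0.0167
5.2 [0.5517 0.1739 0.047 ] [-3.138 -0.699 -1.015] 0.01672909137719622 [-2.6  3.3  5.3] [ 0.62  0.63 -0.18  0.82 -0.7  -1.49]
slide [  96.5   -0.4 -114.8] turn [0. 0. 0.] |t| 0.0 J [ 0.623  0.626 -0.179  0.818 -0.697 -1.485] t 5.25
```

View pics/w3.png

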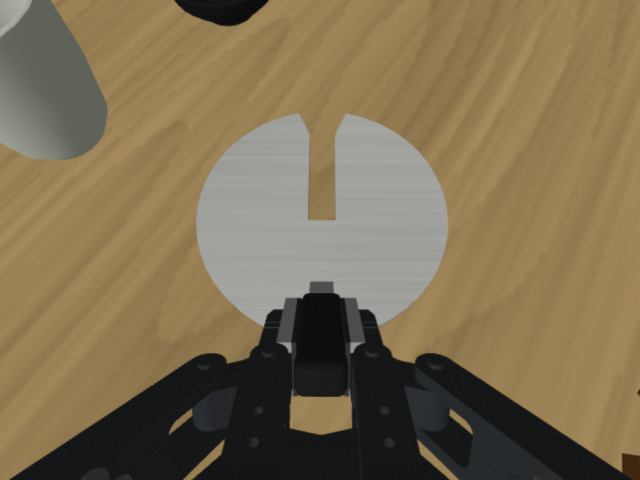

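```bash
python3 -m creep '[{"slide":[3,0,-4],"turn":[0,0,0]},{"slide":[8,0,-10],"turn":[0,0,0]},{"slide":[16,0,-19],"turn":[0,0,0]},{"slide":[26,0,-31],"turn":[0,0,0]},{"slide":[38,0,-45],"turn":[0,0,0]},{"slide":[51,0,-61],"turn":[0,0,0]},{"slide":[64,0,-76],"turn":[0,0,0]},{"slide":[75,0,-90],"turn":[0,0,0]},{"slide":[81,0,-97],"turn":[0,0,0]},{"slide":[84,0,-100],"turn":[0,0,0]}]'
python3 wl.py w4
```

```text
time_s: 6.08
eef_pos: [0.5518, 0.1741, 0.1791]
orientation: [-3.135, -0.698, -1.018]
force: [0.2, 0.3, -5.0]
width: 0.0166
6.0833 [0.5518 0.1741 0.1791] [-3.135 -0.698 -1.018] 0.016627105731162363 [ 0.2  0.3 -5. ] [ 0.62  0.46 -0.05  1.11 -0.7  -1.49]
```

View pics/w4.png

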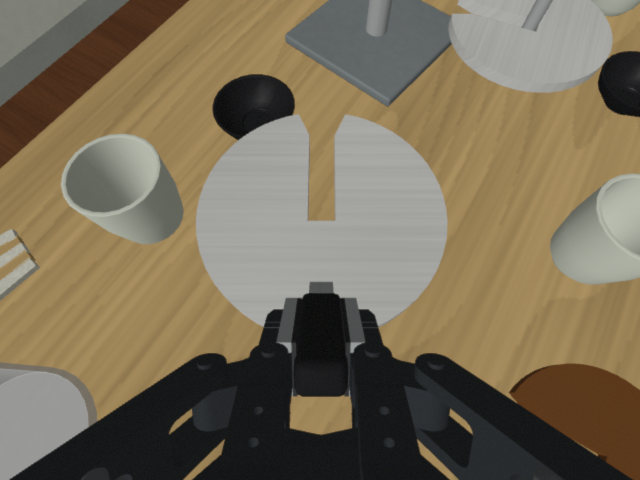

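```bash
cat > dp.py <<'E'
from wfit import *
def plane(name,box=(200,120,445,275)):
    q=np.load(name+".npz");uu,vv=np.meshgrid(np.arange(640),np.arange(480))
    mm=dict(camera_matrix=q["K"]);P=dep(None,uu,vv,q["d"],mm,q["T"])
    hsv=cv2.cvtColor(q["p"],cv2.COLOR_RGB2HSV);x0,y0,x1,y1=box
    m=np.zeros((480,640),bool);m[y0:y1,x0:x1]=((hsv[...,1]<40)&(hsv[...,2]>110))[y0:y1,x0:x1]
    w=P[m];med=np.median(w[:,2]);w=w[abs(w[:,2]-med)<.015]
    c=w.mean(0);n=np.linalg.svd(w-c,full_matrices=False)[2][2];n*=np.sign(n[2])
    print(name,"plane c",c.round(4),"n",n.round(4),"tilt deg",np.degrees(np.arccos(n[2])).round(2),"rms",((w-c)@n).std().round(5));return c,n
E
python3 - <<'E'
from dp import *
from tgt import *
plane("w3");plane("w4")
f=wfit("w3",(180,100,460,345),(.592,.108),-58)
q=np.load("w3.npz");a=np.radians(f[1])
cl=q["M"].T@(np.array([*f[0],.005])-q["tcp"]);Rz=R.from_euler("z",a).as_matrix()
L=q["M"].T@Rz;np.savez("disc_in_tool.npz",c=cl,M=L);print("c in tool",cl,R.from_matrix(Rm(0).T@L.T).as_rotvec(degrees=True) )
p,M=grip((.548,-.03,.135),-90);print(p);rel(env,p,M)
E
```

```text
w3 plane c [0.5935 0.1051 0.0112] n [ 1.0e-04 -1.2e-03  1.0e+00] tilt deg 0.07 rms 0.00062
w4 plane c [0.5938 0.1055 0.1428] n [-0.0015 -0.0082  1.    ] tilt deg 0.48 rms 0.0006
(array([0.59212519, 0.10751713]), np.float64(-58.47952779435261), np.float64(520.3607843137255)) 37919
c in tool [0.0324567  0.00090152 0.0821477 ] [ 0.38289322  0.04478408 -0.23399017]
[0.548      0.04592836 0.17529813]
slide [79.6 70.9 71.1] turn [-20.73   0.07  24.29] |t| 31.9 J [ 0.623  0.465 -0.051  1.106 -0.697 -1.485] t 6.1333
```

View pics/w3_fit.png

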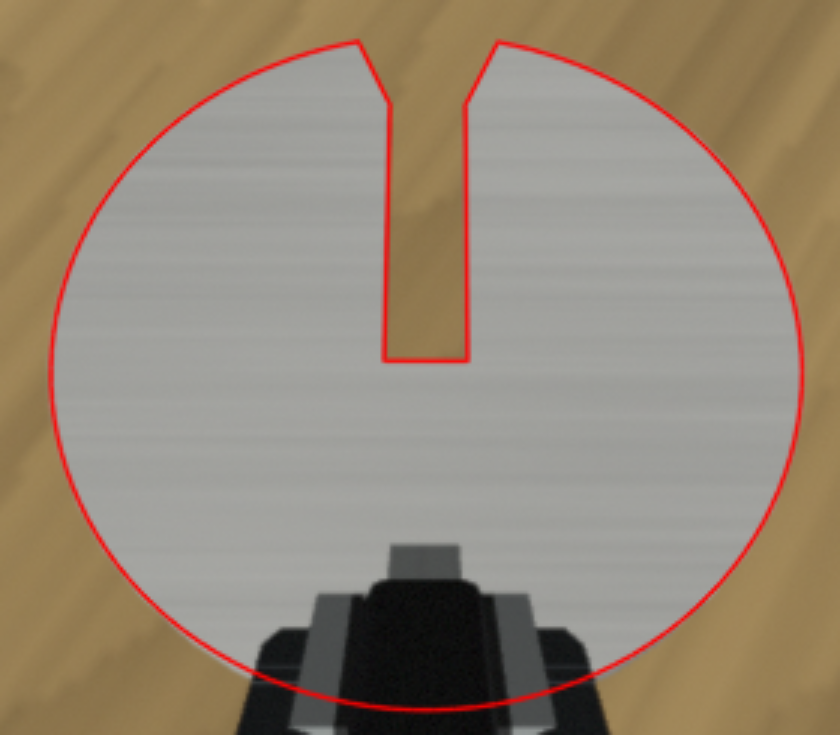

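```bash
python3 -m creep '[{"slide":[5,5,5],"turn":[-1.5,0,1.8]},{"slide":[14,13,13],"turn":[-4.1,0,4.8]},{"slide":[25,23,23],"turn":[-7,0,8.2]},{"slide":[38,34,34],"turn":[-10,0,11.7]},{"slide":[50,45,45],"turn":[-13,0,15.2]},{"slide":[62,55,55],"turn":[-16,0,18.8]},{"slide":[72,64,64],"turn":[-19,0,22.2]},{"slide":[78,69,69],"turn":[-20.7,0,24.3]},{"slide":[79.6,71,71],"turn":[-20.7,0,24.3]},{"slide":[79.6,71,71],"turn":[-20.7,0,24.3]}]'
python3 wl.py w5
python3 - <<'E'
from station import env
import cv2,numpy as np
for n in ["scene","top"]:
    p,d=env.get_image(n)
    cv2.imwrite(f"pics/{n}5.png",p[:,:,::-1]); np.savez(f"{n}5.npz",p=p,d=d)
p=cv2.imread("pics/scene5.png")[150:300,200:400];cv2.imwrite("pics/scene5c.png",cv2.resize(p,(800,600),interpolation=cv2.INTER_CUBIC))
from dp import *
plane("w5")
E
```

```text
time_s: 6.97
eef_pos: [0.5476, 0.045, 0.1738]
orientation: [3.139, -0.697, -1.569]
force: [-0.3, 0.5, -4.1]
width: 0.0168
6.9667 [0.5476 0.045  0.1738] [ 3.139 -0.697 -1.569] 0.016847078771852937 [-0.3  0.5 -4.1] [ 0.39  0.58  0.12  1.42 -0.63 -1.08]
w5 plane c [ 0.5463 -0.0358  0.1374] n [ 0.0019 -0.0074  1.    ] tilt deg 0.44 rms 0.00063
```

View pics/w5.png

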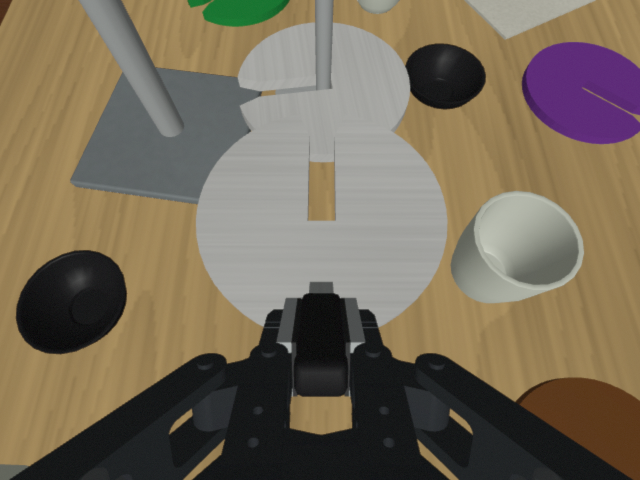

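View pics/scene5c.png

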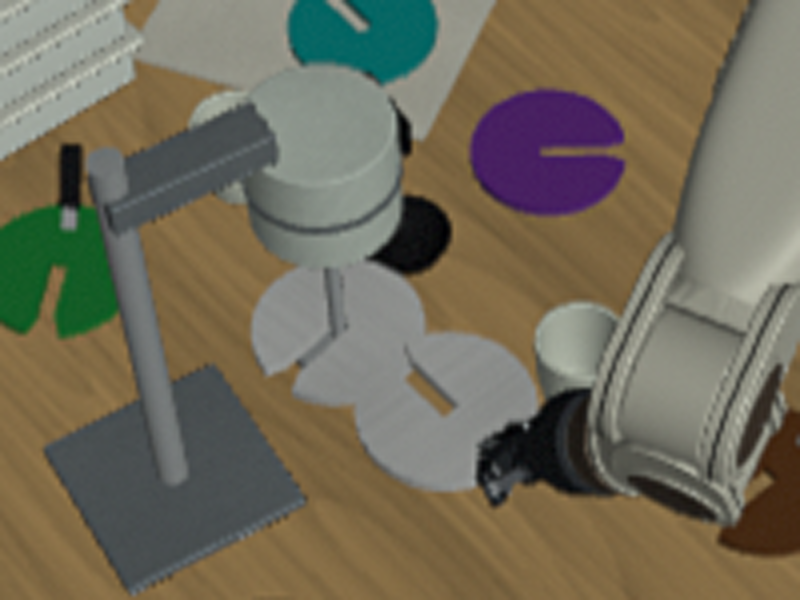

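Run:
```python
from dp import *
from tgt import *
q=np.load("w5.npz");mm=dict(camera_matrix=q["K"]);T=q["T"];g=cv2.cvtColor(q["p"],cv2.COLOR_RGB2GRAY).astype(float)
for v in(5,20,35,50,65,78):
    print(v,g[v,308:342].astype(int).tolist())
uu,vv=np.meshgrid(np.arange(640),np.arange(480));P=dep(None,uu,vv,q["d"],mm,T)
for v in(5,20,35,50,65,80): print(v,P[v,319:330].round(4)[::3].tolist())
# loaded disc points: z .095
w=P[20:145,235:415].reshape(-1,3);k=(w[:,2]>.088)&(w[:,2]<.104);w=w[k];print(len(w),w.mean(0))
hull=cv2.convexHull((w[:,:2]*1000).astype(np.float32))[:,0];print("minenc",cv2.minEnclosingCircle(hull))
for z in (.095,):
    print("plane pts", onplane(None,np.array([324.]),np.array([92.]),np.array([z]),mm,T))
im=q["p"][:150,220:430,::-1];cv2.imwrite("pics/w5c.png",cv2.resize(im,None,fx=3.8,fy=3.8,interpolation=cv2.INTER_CUBIC))
D=np.load("disc_in_tool.npz");p,M,o=cur(env);c=p+M@D["c"];L=M@D["M"];print("disc c",c,"x",L[:,0],"z",L[:,2])
```

```text
5 [124, 128, 132, 135, 139, 138, 136, 115, 120, 129, 134, 139, 142, 144, 145, 145, 146, 143, 142, 141, 135, 132, 124, 117, 108, 112, 130, 131, 129, 129, 129, 130, 132, 134]
20 [127, 131, 135, 136, 139, 138, 136, 117, 119, 128, 135, 140, 141, 144, 146, 146, 145, 143, 142, 139, 134, 129, 123, 113, 107, 131, 131, 130, 131, 130, 130, 132, 132, 134]
35 [163, 164, 165, 164, 164, 164, 160, 123, 117, 127, 135, 140, 143, 145, 145, 145, 145, 142, 141, 137, 132, 127, 118, 110, 129, 160, 165, 164, 162, 162, 163, 162, 161, 160]
50 [163, 162, 163, 162, 164, 164, 160, 131, 119, 127, 133, 139, 142, 145, 146, 145, 145, 142, 140, 136, 130, 123, 115, 119, 156, 161, 161, 163, 163, 164, 165, 163, 161, 163]
65 [166, 164, 164, 162, 163, 163, 160, 142, 117, 125, 134, 140, 142, 145, 145, 145, 144, 143, 139, 133, 128, 119, 115, 144, 161, 161, 160, 161, 162, 162, 163, 163, 164, 165]
78 [169, 168, 167, 166, 167, 167, 167, 163, 121, 123, 133, 139, 142, 144, 145, 144, 144, 141, 138, 132, 125, 115, 115, 161, 167, 167, 164, 163, 162, 161, 163, 164, 164, 165]
5 [[0.5477, -0.1656, 0.1619], [0.5458, -0.1629, 0.1638], 
[... 192 characters left out ...]
, [0.5457, -0.1639, 0.1423], [0.5436, -0.1641, 0.1422], [0.5416, -0.1651, 0.1414]]
50 [[0.5478, -0.1649, 0.1298], [0.5456, -0.1633, 0.1311], [0.5435, -0.1643, 0.1303], [0.5413, -0.1656, 0.1292]]
65 [[0.5478, -0.1646, 0.1172], [0.5455, -0.1649, 0.1169], [0.5433, -0.1638, 0.1179], [0.541, -0.165, 0.1168]]
80 [[0.5478, -0.1652, 0.1025], [0.5454, -0.164, 0.1036], [0.5431, -0.1642, 0.1035], [0.5407, -0.1656, 0.1021]]
13581 [ 0.54240556 -0.17263616  0.09583522]
minenc ((544.6885375976562, -170.78173828125), 70.73068237304688)
plane pts [[ 0.54379943 -0.16038787  0.095     ]]
disc c [ 0.54678374 -0.03103161  0.13269216] x [-0.00561887 -0.99998173 -0.0022289 ] z [ 0.00303816 -0.002246    0.99999286]
```

View pics/w5c.png

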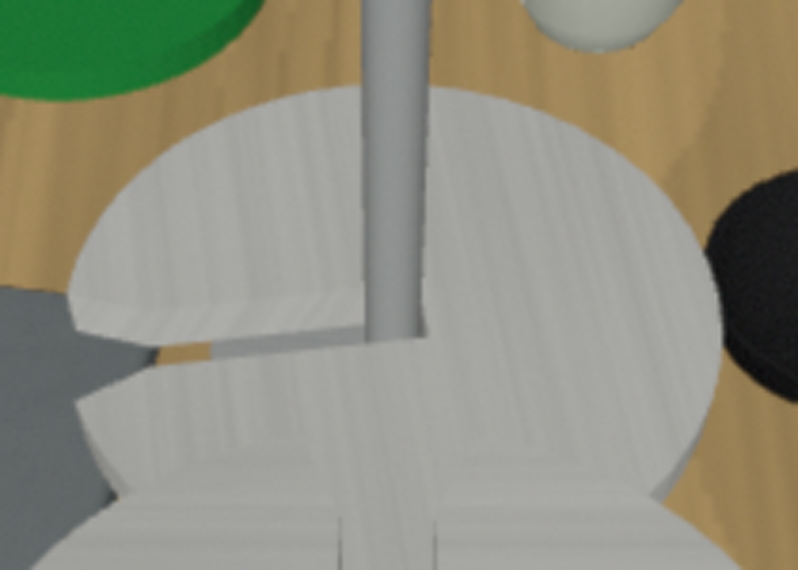

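```bash
cat > stem.py <<'E'
from dp import *
from tgt import *
def stem(name,rows,c0,c1,y=-.17):
    q=np.load(name+".npz");mm=dict(camera_matrix=q["K"]);T=q["T"];g=cv2.cvtColor(q["p"],cv2.COLOR_RGB2GRAY).astype(float)
    for v in rows:
        r=cv2.GaussianBlur(g,(1,5),0)[v,c0:c1]; dd=abs(np.diff(r))
        mid=len(dd)//2;L=np.argmax(dd[:mid]);Rr=mid+np.argmax(dd[mid:])
        X=[]
        for k in(L,Rr):
            u=c0+k+.5;a=dep(None,np.array([u]),np.array([float(v)]),1.,mm,T)[0]-T[:3,3];X.append((T[:3,3]+a*(y-T[1,3])/a[1]))
        print(v,c0+L+.5,c0+Rr+.5,"x",((X[0]+X[1])/2).round(4),"w",abs(X[0][0]-X[1][0]).round(4))
if __name__=="__main__":
    stem("w5",(35,45,55,65,75),308,340)
    f=wfit("w5",(180,100,460,345),(.5468,-.031),-90.3,z=.138)
    p,M,o=cur(env);D=np.load("disc_in_tool.npz")
    q=np.load("w5.npz");mm=dict(camera_matrix=q["K"])
    ct=p+M@(D["c"]);L=M@D["M"]
    pts=np.array([ct+L@[s,y,.005] for s in(-.0065,.05) for y in(-.00775,.00775)]);print(proj(None,pts,mm,q["T"]).round(1))
    # target: disc centre to stem axis; approach standoff
    for c in((.5447,-.075,.107),(.5447,-.170,.107)):
        rel(env,p+np.array(c)-ct,M@np.eye(3))
E
python3 stem.py
```

```text
35 314.5 332.5 x [ 0.5446 -0.17    0.1376] w 0.0126
45 314.5 331.5 x [ 0.5449 -0.17    0.1297] w 0.0123
55 314.5 331.5 x [ 0.5448 -0.17    0.1213] w 0.0127
65 315.5 330.5 x [ 0.5447 -0.17    0.1124] w 0.0115
75 315.5 330.5 x [ 0.5446 -0.17    0.1029] w 0.0119
(array([ 0.54648163, -0.0321954 ]), np.float64(-90.54426918742189), np.float64(4938.0392156862745)) 42521
[[334.4 222.1]
 [306.4 221.9]
 [333.6 138.6]
 [308.2 138.5]]
slide [17.2  2.1 47.9] turn [0. 0. 0.] |t| 0.0 J [ 0.393  0.578  0.117  1.42  -0.635 -1.077] t 7.1167
slide [ 90.1   2.3 108.9] turn [0. 0. 0.] |t| 0.0 J [ 0.393  0.578  0.117  1.42  -0.635 -1.077] t 7.1167
```

View pics/w5_fit.png

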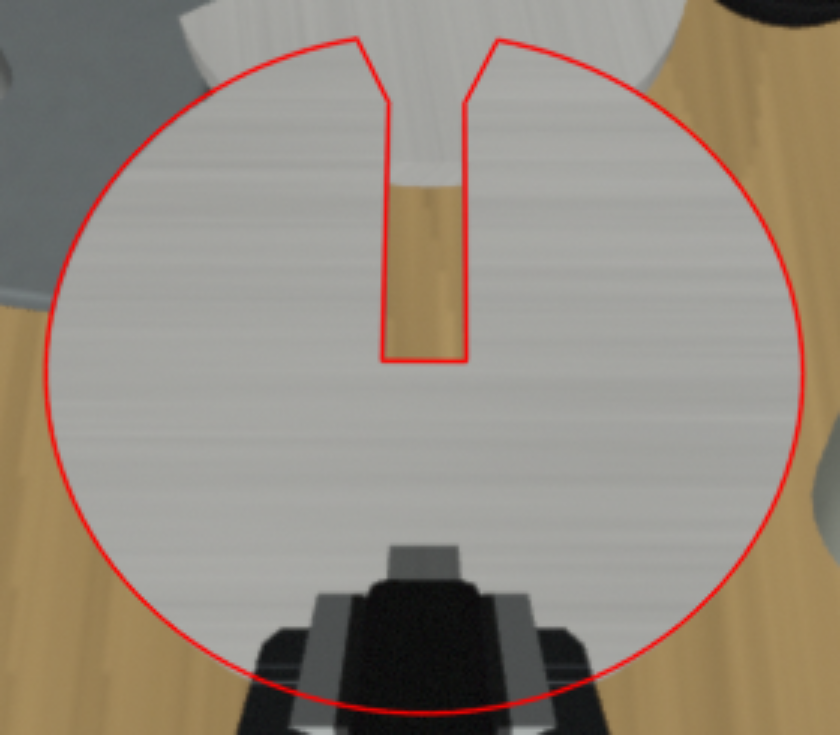

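```bash
python3 -m creep '[{"slide":[2,0.4,6],"turn":[0,0,0]},{"slide":[6,1,17],"turn":[0,0,0]},{"slide":[11,1.6,31],"turn":[0,0,0]},{"slide":[15,2,42],"turn":[0,0,0]},{"slide":[17.2,2.1,47.5],"turn":[0,0,0]},{"slide":[17.2,2.1,47.9],"turn":[0,0,0]},{"slide":[17.2,2.1,47.9],"turn":[0,0,0]}]'
python3 wl.py w6
```

```text
time_s: 7.7
eef_pos: [0.5453, 0.0028, 0.1492]
orientation: [3.141, -0.696, -1.568]
force: [0.1, 0.4, -4.4]
width: 0.0167
7.7 [0.5453 0.0028 0.1492] [ 3.141 -0.696 -1.568] 0.01668639123046248 [ 0.1  0.4 -4.4] [ 0.32  0.56  0.02  1.29 -0.65 -1.16]
```

View pics/w6.png

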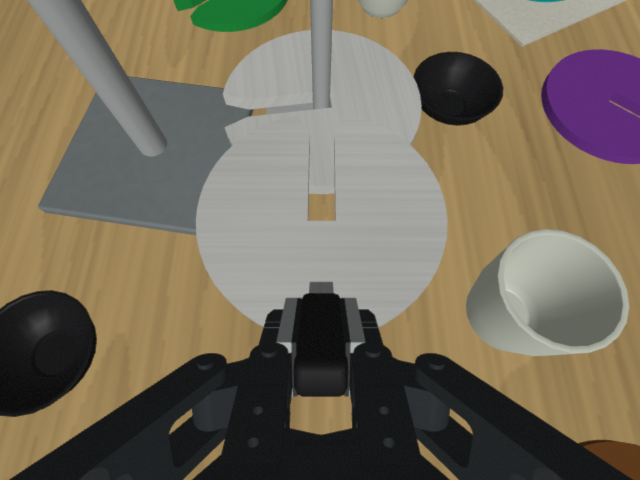

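Run:
```python
from stem import *
plane("w6",(205,150,440,275))
stem("w6",(45,55,65,75,85,95),306,340)
p,M,o=cur(env);D=np.load("disc_in_tool.npz");ct=p+M@D["c"];L=M@D["M"];print(ct,L[:,0])
for c in((.5447,-.150,.107),(.5447,-.170,.107)): rel(env,p+np.array(c)-ct,M)
q=np.load("w6.npz");mm=dict(camera_matrix=q["K"]);uu,vv=np.meshgrid(np.arange(640),np.arange(480));P=dep(None,uu,vv,q["d"],mm,q["T"])
w=P[40:125,335:410].reshape(-1,3);w=w[(w[:,2]<.11)&(w[:,2]>.085)];print("loaded top z",np.median(w[:,2]), "stem front",P[40:90:10,320:324].mean(1).round(4))
```

```text
w6 plane c [ 0.5441 -0.072   0.1129] n [ 4.0e-04 -8.4e-03  1.0e+00] tilt deg 0.48 rms 0.00066
45 310.5 331.5 x [ 0.5447 -0.17    0.1393] w 0.0124
55 311.5 330.5 x [ 0.5447 -0.17    0.1324] w 0.0116
65 311.5 330.5 x [ 0.5446 -0.17    0.1251] w 0.0119
75 311.5 330.5 x [ 0.5446 -0.17    0.1174] w 0.0123
85 311.5 329.5 x [ 0.5449 -0.17    0.1091] w 0.012
95 312.5 329.5 x [ 0.5446 -0.17    0.1003] w 0.0118
[ 0.54495236 -0.07445486  0.10725846] [-0.00509762 -0.99998353 -0.00263664]
slide [57.8  0.4 48.6] turn [0. 0. 0.] |t| 0.0 J [ 0.325  0.56   0.017  1.287 -0.654 -1.16 ] t 7.75
slide [73.1  0.5 61.5] turn [0. 0. 0.] |t| 0.0 J [ 0.325  0.56   0.017  1.287 -0.654 -1.16 ] t 7.75
loaded top z 0.09606388041348754 stem front [[ 0.5444 -0.164   0.1474]
 [ 0.5444 -0.1645  0.1405]
 [ 0.5443 -0.1642  0.1339]
 [ 0.5443 -0.1644  0.1264]
 [ 0.5443 -0.1638  0.1192]]
```

```bash
python3 -m creep '[{"slide":[6,0,5],"turn":[0,0,0]},{"slide":[15,0.1,12.6],"turn":[0,0,0]},{"slide":[26,0.2,21.8],"turn":[0,0,0]},{"slide":[37,0.3,31],"turn":[0,0,0]},{"slide":[47,0.4,39.5],"turn":[0,0,0]},{"slide":[54,0.4,45.4],"turn":[0,0,0]},{"slide":[57.8,0.4,48.6],"turn":[0,0,0]},{"slide":[57.8,0.4,48.6],"turn":[0,0,0]}]'
python3 wl.py w7
python3 - <<'E'
from stem import *
plane("w7",(205,150,440,275))
p,M,o=cur(env);D=np.load("disc_in_tool.npz");ct=p+M@D["c"];L=M@D["M"];print(ct,L[:,0])
for c in((.5447,-.170,.107),): rel(env,p+np.array(c)-ct,M)
E
```

```text
time_s: 8.42
eef_pos: [0.5451, -0.0737, 0.1495]
orientation: [-3.141, -0.696, -1.57]
force: [-0.2, -0.1, -4.1]
width: 0.0166
8.4167 [ 0.5451 -0.0737  0.1495] [-3.141 -0.696 -1.57 ] 0.0166251663244014 [-0.2 -0.1 -4.1] [ 0.19  0.51 -0.07  1.15 -0.68 -1.32]
w7 plane c [ 0.5438 -0.1489  0.1132] n [-5.0e-04 -7.6e-03  1.0e+00] tilt deg 0.44 rms 0.0014
[ 0.54448729 -0.15047288  0.10717455] [-0.00614472 -0.99997667 -0.0029822 ]
slide [14.9 -0.2 12.7] turn [0. 0. 0.] |t| 0.0 J [ 0.195  0.506 -0.07   1.153 -0.68  -1.321] t 8.4667
```

View pics/w7.png

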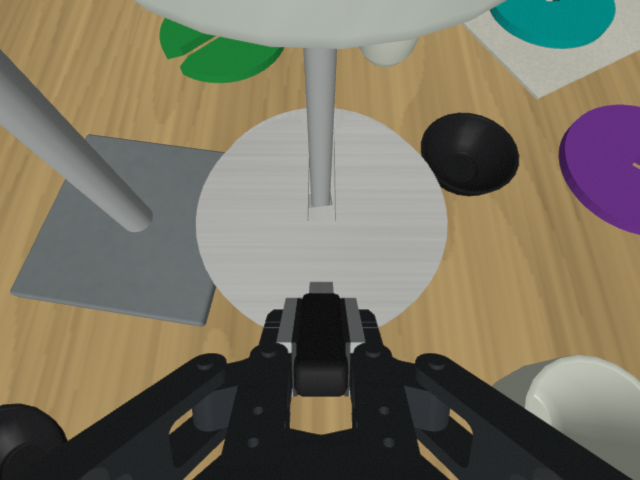

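```bash
python3 -m creep '[{"slide":[4,0,3.4],"turn":[0,0,0]},{"slide":[8,0,6.8],"turn":[0,0,0]},{"slide":[12,-0.1,10.1],"turn":[0,0,0]},{"slide":[14,-0.1,11.8],"turn":[0,0,0]},{"slide":[14.4,-0.1,12.1],"turn":[0,0,0]},{"slide":[14.4,-0.1,12.1],"turn":[0,0,0]}]'
python3 wl.py w8
python3 - <<'E'
from stem import *
p,M,o=cur(env);D=np.load("disc_in_tool.npz");ct=p+M@D["c"];L=M@D["M"];print(ct,L[:,0],o["moment"])
rel(env,p+np.array([0,-.001,0]),M);rel(env,p+np.array([0,0,-.01]),M)
im=cv2.imread("pics/w8.png")[90:290,190:450];cv2.imwrite("pics/w8c.png",cv2.resize(im,None,fx=3,fy=3,interpolation=cv2.INTER_CUBIC))
E
```

```text
time_s: 8.97
eef_pos: [0.5453, -0.0919, 0.1493]
orientation: [-3.142, -0.696, -1.57]
force: [0.3, -0.2, -4.5]
width: 0.0167
8.9667 [ 0.5453 -0.0919  0.1493] [-3.142 -0.696 -1.57 ] 0.016735768289336452 [ 0.3 -0.2 -4.5] [ 0.16  0.5  -0.09  1.12 -0.69 -1.36]
[ 0.54456527 -0.16928184  0.10705842] [-0.0062204  -0.99997577 -0.00312508] [ 1.46592144 -0.0449017   0.03794176]
slide [0.8 0.  0.6] turn [0. 0. 0.] |t| 0.0 J [ 0.161  0.495 -0.088  1.12  -0.685 -1.363] t 9.0167
slide [-6.4  0.   7.7] turn [0. 0. 0.] |t| 0.0 J [ 0.161  0.495 -0.088  1.12  -0.685 -1.363] t 9.0167
```

View pics/w8c.png

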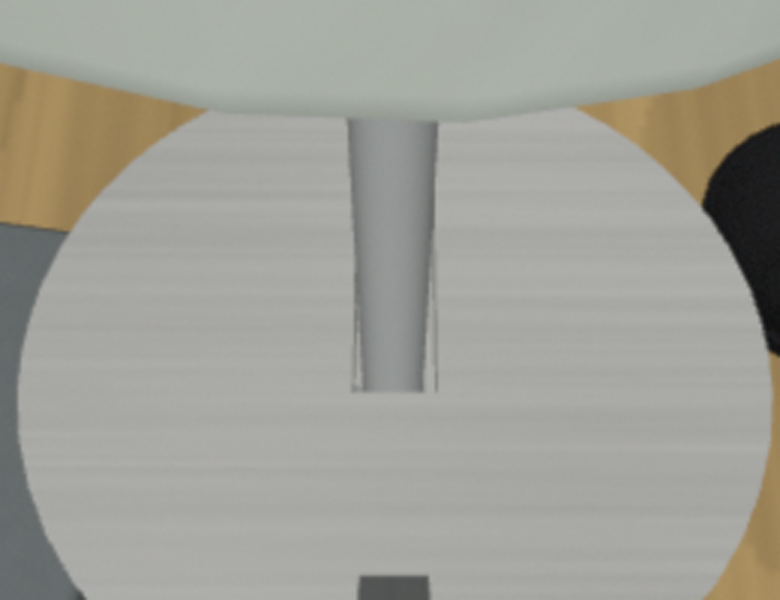

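```bash
python3 -m creep '[{"slide":[0.4,0,0.3],"turn":[0,0,0]},{"slide":[0.8,0,0.6],"turn":[0,0,0]},{"slide":[0.8,0,0.6],"turn":[0,0,0]}]'
python3 - <<'E'
from stem import *
p,M,o=cur(env);D=np.load("disc_in_tool.npz");ct=p+M@D["c"];print(ct,o["force"],o["moment"])
E
```

```text
time_s: 9.27
eef_pos: [0.5454, -0.0926, 0.1494]
orientation: [-3.142, -0.696, -1.569]
force: [0.2, -0.2, -3.6]
width: 0.0168
[ 0.54461029 -0.17019905  0.1071045 ] [ 0.19643151 -0.17056467 -3.58550252] [ 1.51394647 -0.03341123 -0.0133771 ]
```

```bash
python3 -m creep '[{"slide":[0.6,0,0.4],"turn":[0,0,0]},{"slide":[1.1,0,0.9],"turn":[0,0,0]},{"slide":[1.1,0,0.9],"turn":[0,0,0]}]'
python3 - <<'E'
from stem import *
p,M,o=cur(env);D=np.load("disc_in_tool.npz");ct=p+M@D["c"];print(ct,o["force"],o["moment"])
E
```

```text
time_s: 9.52
eef_pos: [0.5455, -0.0937, 0.1494]
orientation: [-3.141, -0.695, -1.569]
force: [-0.4, 1.4, -3.0]
width: 0.0165
[ 0.5447283  -0.17124711  0.10706116] [-0.41750979  1.36733527 -2.99734761] [ 1.7519693   0.0538649  -0.03208384]
```

```bash
python3 -m creep '[{"slide":[-0.8,0,0.9],"turn":[0,0,0]},{"slide":[-1.9,0,2.3],"turn":[0,0,0]},{"slide":[-2.9,0,3.5],"turn":[0,0,0]},{"slide":[-3.2,0,3.8],"turn":[0,0,0]},{"slide":[-3.2,0,3.8],"turn":[0,0,0]}]'
python3 -m creep '[{"slide":[-0.4,0,0.4],"turn":[0,0,0]},{"slide":[-0.6,0,0.8],"turn":[0,0,0]},{"slide":[-0.6,0,0.8],"turn":[0,0,0]}]'
python3 - <<'E'
from stem import *
p,M,o=cur(env);D=np.load("disc_in_tool.npz");ct=p+M@D["c"];print(ct,o["force"],o["moment"])
E
```

```text
time_s: 9.93
eef_pos: [0.5454, -0.0937, 0.1441]
orientation: [3.141, -0.695, -1.569]
force: [0.6, 0.4, -4.5]
width: 0.0163
time_s: 10.18
eef_pos: [0.5454, -0.0937, 0.1431]
orientation: [3.141, -0.695, -1.569]
force: [-0.7, 1.8, -3.8]
width: 0.0165
[ 0.54460844 -0.17119478  0.10074096] [-0.70115266  1.83095751 -3.75572406] [ 1.59114868  0.01037961 -0.00345695]
```

```bash
python3 -m creep '[{"slide":[-0.3,0,0.4],"turn":[0,0,0]},{"slide":[-0.6,0,0.8],"turn":[0,0,0]},{"slide":[-0.6,0,0.8],"turn":[0,0,0]}]'
python3 wl.py w9
python3 - <<'E'
from stem import *
p,M,o=cur(env);D=np.load("disc_in_tool.npz");ct=p+M@D["c"];print(ct,o["force"],o["moment"])
plane("w9",(205,150,440,275))
E
```

```text
time_s: 10.43
eef_pos: [0.5455, -0.0936, 0.1425]
orientation: [-3.141, -0.695, -1.569]
force: [-0.1, 3.4, 0.2]
width: 0.0166
10.4333 [ 0.5455 -0.0936  0.1425] [-3.141 -0.695 -1.569] 0.01657541482429231 [-0.1  3.4  0.2] [ 0.16  0.5  -0.1   1.1  -0.69 -1.37]
[ 0.54474571 -0.17110598  0.10015273] [-1.12137223  4.55926355 -0.25670249] [ 1.37021371  0.26533138 -0.31366071]
w9 plane c [ 0.5443 -0.1682  0.1064] n [-4.0e-04 -6.6e-03  1.0e+00] tilt deg 0.38 rms 0.0013
```

```bash
python3 -m creep '[{"slide":[0,0,0],"turn":[0,0,0]},{"slide":[0,0,0],"turn":[0,0,0]},{"slide":[0,0,0],"turn":[0,0,0]},{"slide":[0,0,0],"turn":[0,0,0]}]' 45 40
python3 wl.py w10
python3 - <<'E'
from stem import *
plane("w10",(205,150,440,275))
f=wfit("w10",(180,100,460,345),(.5446,-.171),-90.3,z=.105)
E
```

```text
time_s: 10.82
eef_pos: [0.5457, -0.094, 0.1429]
orientation: [-3.14, -0.696, -1.57]
force: [0.2, -0.1, 0.6]
width: 0.045
10.8167 [ 0.5457 -0.094   0.1429] [-3.14  -0.696 -1.57 ] 0.04495392151838037 [ 0.2 -0.1  0.6] [ 0.16  0.5  -0.1   1.1  -0.69 -1.37]
w10 plane c [ 0.5444 -0.1688  0.1062] n [-0.     -0.0036  1.    ] tilt deg 0.21 rms 0.0013
(array([ 0.54511295, -0.17117482]), np.float64(-90.8623623118433), np.float64(7418.858823529412)) 45352
```

View pics/w10.png

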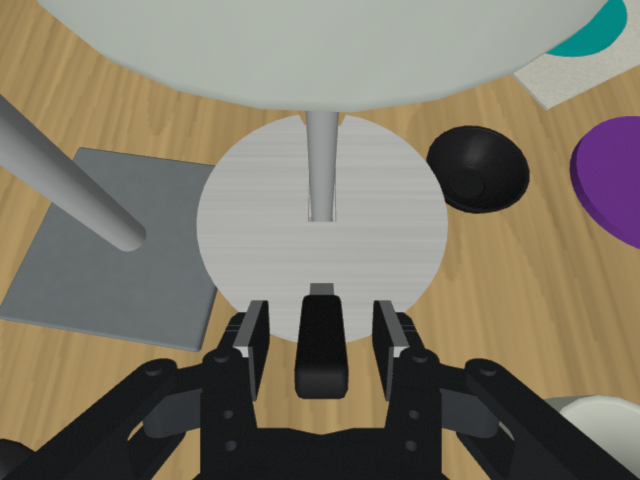

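Released, and the weight sits flat with the stem at its slot's bottom. The next step is to retreat along the handle axis and check.

```bash
python3 -m creep '[{"slide":[0,0,-6],"turn":[0,0,0]},{"slide":[0,0,-18],"turn":[0,0,0]},{"slide":[0,0,-36],"turn":[0,0,0]},{"slide":[0,0,-58],"turn":[0,0,0]},{"slide":[0,0,-80],"turn":[0,0,0]},{"slide":[0,0,-100],"turn":[0,0,0]},{"slide":[0,0,-115],"turn":[0,0,0]},{"slide":[0,0,-120],"turn":[0,0,0]},{"slide":[0,0,-120],"turn":[0,0,0]}]'
python3 wl.py w11
python3 - <<'E'
from stem import *
plane("w11",(270,135,380,200))
for n in ["scene","top"]:
    p,d=env.get_image(n)
    cv2.imwrite(f"pics/{n}11.png",p[:,:,::-1]); np.savez(f"{n}11.npz",p=p,d=d)
p=cv2.imread("pics/scene11.png")[150:300,200:400];cv2.imwrite("pics/scene11c.png",cv2.resize(p,(800,600),interpolation=cv2.INTER_CUBIC))
E
```

```text
time_s: 11.62
eef_pos: [0.5463, -0.016, 0.2361]
orientation: [-3.137, -0.695, -1.57]
force: [0.2, -0.4, -0.4]
width: 0.045
11.6167 [ 0.5463 -0.016   0.2361] [-3.137 -0.695 -1.57 ] 0.04497964981686938 [ 0.2 -0.4 -0.4] [ 0.29  0.47  0.11  1.44 -0.66 -1.2 ]
w11 plane c [ 0.5429 -0.1839  0.1061] n [-3.000e-04 -1.150e-02  9.999e-01] tilt deg 0.66 rms 0.00187
```

View pics/w11.png

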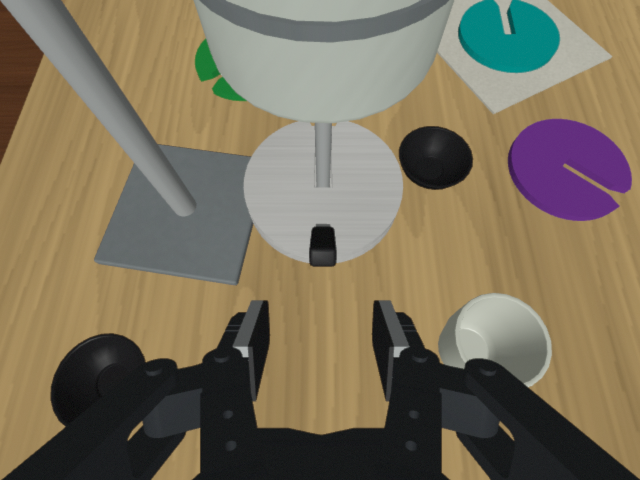

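View pics/scene11c.png

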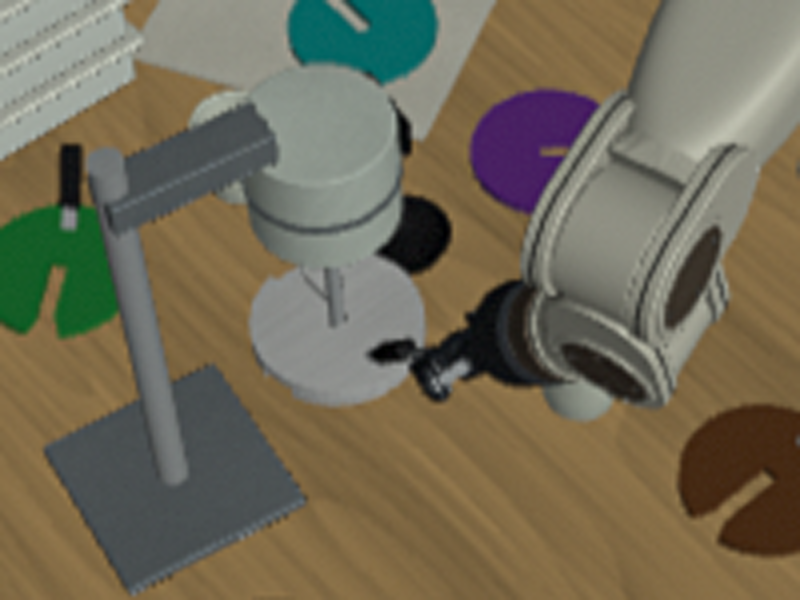

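Run:
```python
from stem import *
ig=np.zeros((480,640),bool);ig[:125]=True
wfit("w11",(235,110,415,275),(.5447,-.171),-90.3,z=.105,vmin=140,ign=ig)
stem("w11",(135,150,165,180),310,336,y=-.1705)
q=np.load("w11.npz");mm=dict(camera_matrix=q["K"]);T=q["T"]
P=dep(None,*[a.ravel().astype(float) for a in np.meshgrid(np.arange(255,305),np.arange(150,240))],q["d"][150:240,255:305].ravel(),mm,T)
w=P[(abs(P[:,2]-.105)<.004)];A=np.c_[w[:,:2],np.ones(len(w))];print("left patch plane",np.linalg.lstsq(A,w[:,2],rcond=None)[0][:2],np.median(w[:,2]))
im=cv2.imread("pics/w11.png")[100:275,225:425];cv2.imwrite("pics/w11c.png",cv2.resize(im,None,fx=3.4,fy=3.4,interpolation=cv2.INTER_CUBIC))
s=np.load("scene11.npz")["p"][205:260,250:320,::-1];cv2.imwrite("pics/s11d.png",cv2.resize(s,None,fx=10,fy=10,interpolation=cv2.INTER_CUBIC))
```

```text
(array([ 0.54450075, -0.1687434 ]), np.float64(-89.64165721133682), np.float64(1486.3411764705884)) 17824
135 314.5 331.5 x [ 0.5445 -0.1705  0.1675] w 0.0123
150 314.5 330.5 x [ 0.5449 -0.1705  0.1499] w 0.0123
165 315.5 330.5 x [ 0.5444 -0.1705  0.13  ] w 0.0123
180 315.5 329.5 x [ 0.5448 -0.1705  0.1072] w 0.0123
left patch plane [-0.00101708  0.0004917 ] 0.10610224173459307
```

View pics/w11c.png

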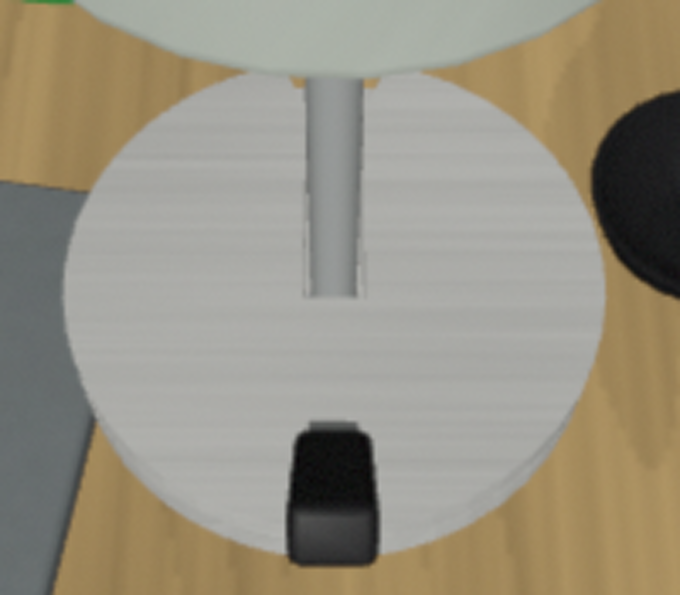

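View pics/s11d.png

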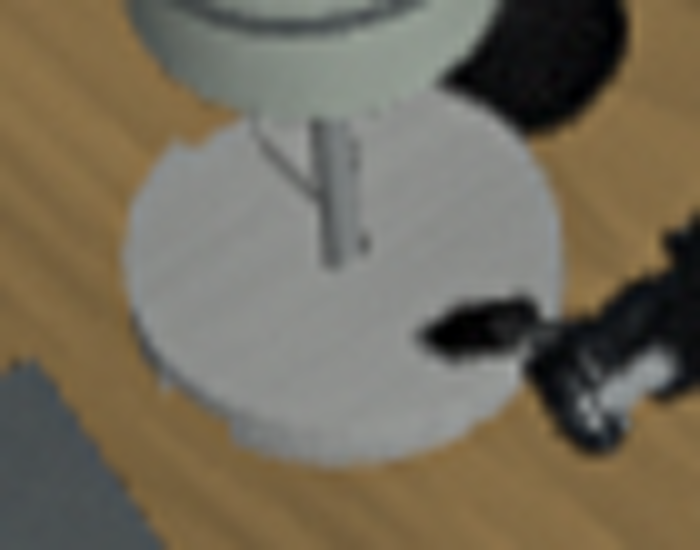

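```bash
python3 -c "
from station import env
print(env.sign_off()); print(env.observe()['time_s'])"
```

```text
the job is handed in; nothing more can be done
None
the job is handed in; nothing more can be done
```

The larger weight is on the hanger: I gripped it by its handle, lifted it, slid it slot first along -y onto the stem and lowered it onto the loaded weight. I then released it, backed the gripper off 120 mm and handed the job in at about 12 s. The sign-off gave no verdict.

**Seating:** I pushed until a light contact force (about 1.4 N) showed the stem at the bottom of the slot. The wrist pictures show the same after release.

**Flatness:** After release the tilt measured about 0.2°. A later plane fit gave 0.66°, but it was noisier and taken partly over the stem. A patch clear of the stem gave under 0.1°.

**Slot angle:** The large slot points to about -90°. The loaded weight's slot was fitted at about +9° from a coarse view before the move. That puts them roughly 95–100° apart. The last scene picture shows the lower slot's mouth on the same side as before, but I did not re-measure its angle.

**Centre:** The wrist fits after release put the disc's centre within 2 mm of the stem. They disagree by 2.4 mm along the slot (y -0.171 and -0.169), and part of the rim is hidden by the head. The fixed cameras place both the stem and the weight about 2–4 mm farther in x than the wrist camera does, so I used the wrist readings throughout.

**Other objects:** I saw no contact with the smaller weight or the crockery on the way, but I did not measure their positions at the end.

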